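# Clip the model wheel onto its axle

### The job

Pick up the loose retaining clip by its orange tab and push it sideways, open end first, into the groove of the upright axle that carries the yellow model wheel, until it snaps fully home, then let go. The wheel's mount is sprung and gives way, so push until you feel the clip click past the neck, but gently: never push the wheel back by more than 7 mm (about 21 N) and do not strike or press hard on it. Leave the paint jar, the spare wheel and the hex key where they are.

Things in the scene. Friction and masses are not known exactly. Their poses are not given: they have to be found in the camera images.
- clip_tab (a point): Grasp point of the loose clip: centre of its upright orange tab, a block 16 mm (clip x) by 12 mm (clip y, the width to pinch) by 52 mm high, half-way up, 26 mm above the clip's underside. Axes are the clip's: +x towards its open mouth, z up. It starts flat on the table, tab up, about 50 g. A strip 12 mm wide, 6 mm thick joins tab and fork.
- clip_eye (a point): The clip's eye, which must come onto the axle's axis: 34 mm ahead (+x) of the tab's centre, 3 mm above the underside (mid-thickness), same axes. The steel fork is 6 mm thick, 23 mm wide; its sprung arms reach 6 mm ahead of the eye; 4 mm ahead of the eye they carry inward noses, 7 mm apart, that spread over the axle's neck. The slot ends 7 mm behind the eye.
- neck (a point): Middle of the axle's neck: on the axis of the upright steel axle, at mid-height of its groove, 56.5 mm above the table. The clip goes in along +x of this frame, z up; seated, its eye is here within 1 mm. The groove is 11 mm high: its floor is the wheel's flat yellow face (76 mm across; black tyre 90 mm across, 2 mm lower), its roof the axle's round head, 18 mm across, 7 mm high.
- axle (a joint): How far wheel and axle are pushed back on their sprung saddle along neck's +x (m): 0 at rest, 1 mm for each 3 N. Never beyond 0.007 (21 N). The neck has a round nose at -x (6 mm wide, 7 mm from the axis) and flanks widening to 11 mm at 2 mm beyond the axis, which the clip's noses climb with rising force, about 8 to 14 N at the most, before they snap in behind.
- jig: Plywood board 150 x 110 x 12 mm fixed to the table, with aluminium side rails; x along the push; origin under its centre, below the axle at rest. It carries wheel and axle on the sprung saddle, which gives way while the clip is pushed and springs back when let go; so a clip pushed only to where the axle stood at first is not home.
- paint_jar: A closed green glass jar with a black cap, 48 mm across, 55 mm high; origin at the centre of its underside. A bystander; it and the clip lie either side of the jig, either way round.
- spare_wheel: A loose spare wheel lying flat, black tyre 90 mm across with a yellow middle, 29 mm high; origin at the centre of its underside. A bystander.
- hex_key: A driver with a blue handle and a steel blade, lying flat, about 150 mm long, 18 mm high; origin on the table below the middle of the blade, handle to its -x. A bystander.
Things that resemble listed ones, but are neither listed nor needed, are in the scene too. What is shaped like the part that bears clip_tab but black or purple is not meant.

How it is judged:
At the end, for the whole second after the job is handed in: The clip is released and sits in the axle's groove with its eye on the axle: within 1.6 mm along the push, 2.5 mm across it and 4 mm in height, and level within 0.2 rad (x of clip_eye in the frame of neck between -0.0016 and 0.0016 m and y of clip_eye in the frame of neck between -0.0025 and 0.0025 m and z of clip_eye in the frame of neck between -0.004 and 0.004 m and angle between clip_eye's own z axis and vertical below 0.2 rad); the robot touches nothing.
It fails at once if the sprung wheel and axle are pushed back by more than 7 mm (value of joint axle above 0.007 m).
It fails at once if the wheel, axle or jig is struck or pressed hard (contact forces on it of 60 N in sum) (contact force between jig and anything else above 60 N).
It fails at once if the paint jar is moved by more than 30 mm (distance of paint_jar from where it was at the start of the episode above 0.03 m).
It fails at once if the spare wheel is moved by more than 30 mm (distance of spare_wheel from where it was at the start of the episode above 0.03 m).
It fails at once if the hex key is moved by more than 30 mm (distance of hex_key from where it was at the start of the episode above 0.03 m).
It also fails if it takes over 58 s, if anything falls off the work surface, if the arm or the gripper's body presses on something with over 40 N, if the wrist force passes 120 N, or if a joint passes its speed limit or range.

### The arm

A 7-joint arm with a two-finger parallel gripper is mounted at the origin on the work surface. World frame = base frame: x ahead of the robot, y to its left, z up, the work surface at z = 0. Lengths are in m, angles in rad, forces in N, time in s.
With the tool pointing down it reaches from about 0.425 to 0.925 m from the base axis. Payload 6.8 kg.
Tool frame: the origin (TCP) lies between the finger pads; the fingertips stand 14 mm ahead of it and the grasp point (between the pads) lies 5 mm behind it; z points along the fingers, x is the direction in which the jaws open and shut, and the axes are right-handed (so a half turn about z gives the same grasp; the last joint's range is limited). The gripper opens to 85 mm and grips with 20 to 120 N. Pads are 22 mm wide; open, the fingers measure 114 mm over their backs; the gripper's body (76 mm by 85 mm) begins 54 mm behind the grasp point. The pads swing forward as they close: fully open they stand 13 mm farther back than shut.
Start: joints at [0.999, 0.477, 0.022, 1.555, -0.011, 1.109, -0.083], TCP at [0.302, -0.604, 0.245] pointing down, gripper open.
Joint ranges: [-2.96, 2.96], [-0.34, 2.1], [-1.41, 1.46], [0.24, 2.44], [-1.37, 4.51], [0.17, 1.92], [-2.96, 2.96]. Speed limits (rad/s): [2.39, 2.39, 3.14, 3.14, 3.14, 3.14, 3.14].

### API

Orientations are given as [roll, pitch, yaw] about the fixed x, y, z axes, in that order (R = Rz(yaw) Ry(pitch) Rx(roll)).
In Python, from cell import get_obs, capture, camera_info, close_job gives the robot as it stands.
- The arm moves only by the tool apply_moves, never from a script. Its argument "steps" is a list of rows, each a list of 7 numbers: the shift along the tool's x, y, z in mm, then the turn, a rotation vector about the tool's x, y, z in rad, then the finger opening in mm, from 0 to 85.4. A call has 1 to 20 rows; each row is the pose to reach, as a shift and turn from the pose commanded when the call began, along the tool's axes at that moment; what a row does not reach only later rows make up. A row lasts 1/12 s, in which the tool goes at most 41.7 mm and 7.16 degrees, less where a joint would pass 70% of its speed; a pose out of reach is approached as far as the arm can. A call with a gripper value outside its range is refused whole. The fingers move at their own pace and stop on an object; "force" is the grip in N (left out, the last holds). Time passes only in rows, so rows that repeat a pose let the fingers close. It gives the time, the measured TCP pose, the force and the opening at its end, in the units of the state.
- get_obs(): the state, without advancing time (a new reading comes with each control period).
- capture(name): name is "scene" or "side" or "wrist"; returns the picture (420x560x3 uint8, red, green, blue); there is no depth.
- camera_info(name): a dict with "camera_matrix" (3x3 intrinsics, pixels), "extrinsics" (4x4, takes a point from camera to world coordinates). Camera axes: x right, y down, z forward; pixel columns grow to the right and rows downward; lengths in m; the calibration is good to about 2 mm. The wrist camera is an equidistant fisheye: a pixel r from the principal point sees the ray r / f radians off the axis. A picture is of the moment at which its call begins: read the wrist's pose just before it. camera_info takes no time and is no camera call; for the wrist camera it gives the pose at the moment of the call.
- close_job(): hands the job in, once; it reports no verdict.
The state is a dict: "t": time; "q": joint angles; "joint_vel": joint speeds; "joint_efforts": joint torques, N m; "ee_pos": TCP position; "orientation": TCP orientation; "contact_force": force on the tool from outside, world axes, zero at the start; "wrist_torque": the same for the moment, N m; "finger_gap": opening from 0.0 (shut) to 1.0 (fully open).
Only numpy, scipy, OpenCV 4.12 (cv2) and the standard library are available. Lean on these libraries where they do the work, as an engineer would, in place of code of your own. Each camera call takes 0.05 s, during which the arm holds its last target.

## Working session

There is one attempt and no reset: what is moved stays moved. The work goes in short steps, Python scripts to look and compute and a tool call to move; the robot and the scene stay as the last step left them, time stands still between calls to the robot, and variables do not carry over. Pictures are saved under pics/ and viewed, and the job is handed in when it is done.

Besides the shell and the picture viewer there is one more tool, called after "Call:" in YAML: its name, and indented under it one key for each argument. apply_moves: Moves the arm, as the interface text tells. Its arguments: {"type":"object","properties":{"steps":{"type":"array"},"force":{"type":"number"}},"required":["steps"]}

```bash
mkdir -p pics; ls
python3 - <<'E'
from cell import *
import cv2,json
o=get_obs();print({k:o[k] for k in('t','ee_pos','orientation','finger_gap','contact_force')})
for n in('scene','side','wrist'):
    c=camera_info(n);print(n,c)
    cv2.imwrite(f'pics/{n}0.png',capture(n)[:,:,::-1])
E
```

```text
pics
{'t': 0.0, 'ee_pos': array([ 0.30168622, -0.60320878,  0.24434026]), 'orientation': array([ 3.14146230e+00,  1.81413632e-03, -1.10700810e+00]), 'finger_gap': 0.999426489648812, 'contact_force': array([ 0.05278034, -0.09892448, -0.64272552])}
scene {'camera_matrix': array([[393.14100987,   0.        , 280.04608833],
       [  0.        , 393.14100987, 213.75652881],
       [  0.        ,   0.        ,   1.        ]]), 'extrinsics': array([[-0.57200859,  0.53925916, -0.61806612,  1.13711119],
       [ 0.82020276,  0.36815632, -0.43786796,  0.39284962],
       [-0.00857936, -0.75740377, -0.65289043,  0.61847027],
       [ 0.        ,  0.        ,  0.        ,  1.        ]])}
side {'camera_matrix': array([[462.50276378,   0.        , 278.66630994],
       [  0.        , 462.50276378, 210.070527  ],
       [  0.        ,   0.        ,   1.        ]]), 'extrinsics': array([[-0.99352791, -0.09309333,  0.06508392,  0.54857878],
       [-0.11178722,  0.69972467, -0.7056125 ,  0.86410441],
       [ 0.020147  , -0.70832126, -0.70560264,  0.8943709 ],
       [ 0.        ,  0.        ,  0.        ,  1.        ]])}
wrist {'camera_matrix': array([[325.1922621 ,   0.        , 282.19914317],
       [  0.        , 325.1922621 , 208.80872148],
       [  0.        ,   0.        ,   1.        ]]), 'extrinsics': array([[ 4.47269379e-01, -8.53794535e-01, -2.66430092e-01,
         3.69340070e-01],
       [-8.94398837e-01, -4.27265747e-01, -1.32267539e-01,
        -5.69061465e-01],
       [-9.07150212e-04,  2.97453985e-01, -9.54735725e-01,
         3.73796837e-01],
       [ 0.00000000e+00,  0.00000000e+00,  0.00000000e+00,
         1.00000000e+00]])}
```

View pics/scene0.png

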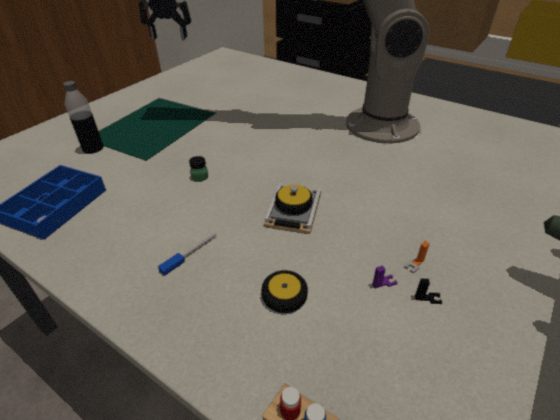

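View pics/side0.png

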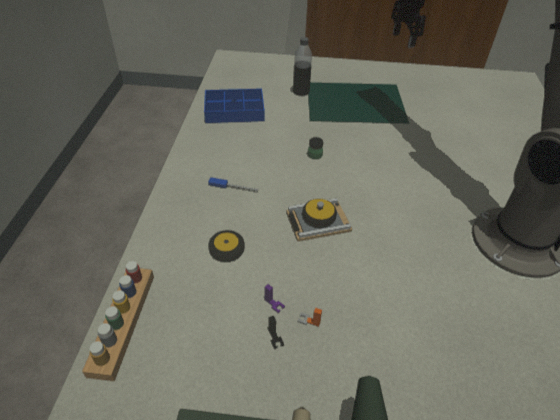

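View pics/wrist0.png

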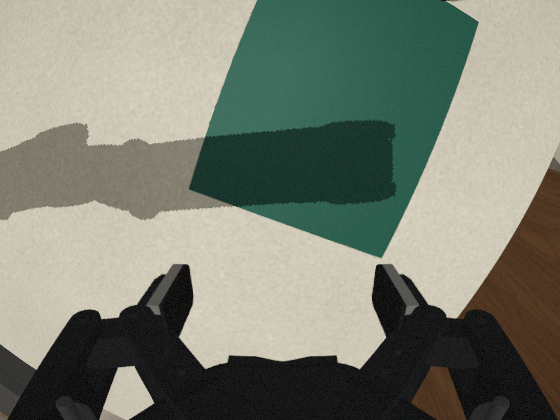

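Scene: the orange tab is at about (423,252) in scene and (317,317) in side. The axle head is at (294,190) and (320,207). I'll triangulate these next.

```bash
cat > h.py <<'E'
import numpy as np,cv2
from cell import *
def ray(n,uv,ci=None):
    ci=ci or camera_info(n);K=ci['camera_matrix'];T=ci['extrinsics']
    x=(uv[0]-K[0,2])/K[0,0];y=(uv[1]-K[1,2])/K[1,1]
    if n=='wrist':
        r=np.hypot(x,y);d=np.array([x/r*np.sin(r),y/r*np.sin(r),np.cos(r)]) if r>0 else np.array([0,0,1.])
    else: d=np.array([x,y,1.])
    d/=np.linalg.norm(d)
    return T[:3,3],T[:3,:3]@d
def plane(n,uv,z,ci=None):
    o,d=ray(n,uv,ci);return o+d*(z-o[2])/d[2]
def proj(n,P,ci=None):
    ci=ci or camera_info(n);K=ci['camera_matrix'];T=ci['extrinsics']
    p=T[:3,:3].T@(np.array(P)-T[:3,3])
    if n=='wrist':
        r=np.hypot(p[0],p[1]);th=np.arctan2(r,p[2]);a=p[:2]/max(r,1e-9)*th
    else: a=p[:2]/p[2]
    return np.array([K[0,0]*a[0]+K[0,2],K[1,1]*a[1]+K[1,2]])
def tri(rs):
    A=0;b=0
    for o,d in rs:
        M=np.eye(3)-np.outer(d,d);A=A+M;b=b+M@o
    p=np.linalg.solve(A,b);return p,[np.linalg.norm((np.eye(3)-np.outer(d,d))@(p-o)) for o,d in rs]
E
python3 - <<'E'
from h import *
s=cv2.imread('pics/scene0.png');d=cv2.imread('pics/side0.png')
def crop(im,x,y,w,h,k):return cv2.resize(im[y:y+h,x:x+w],None,fx=k,fy=k,interpolation=cv2.INTER_CUBIC)
a=crop(s,360,230,90,80,4);b=crop(s,260,175,70,60,5)[:300,:]
c=crop(d,255,275,90,80,4);e=crop(d,280,190,75,60,5)
def pad(i):
    o=np.zeros((320,380,3),np.uint8);i=i[:320,:380];o[:i.shape[0],:i.shape[1]]=i;return o
m=np.vstack([np.hstack([pad(a),pad(b)]),np.hstack([pad(c),pad(e)])])[:600]
cv2.imwrite('pics/z1.png',m)
for n,im in(('scene',s),('side',d)):
    h=cv2.cvtColor(im,cv2.COLOR_BGR2HSV)
    for nm,lo,hi,(x,y,w,hh) in (('or',(4,150,120),(16,255,255),(400,230,60,50) if n=='scene' else (300,300,40,40)),
       ('ye',(20,130,90),(32,255,255),(260,175,70,60) if n=='scene' else (280,190,75,50))):
        mk=cv2.inRange(h,lo,hi);z=np.zeros_like(mk);z[y:y+hh,x:x+w]=mk[y:y+hh,x:x+w]
        ys,xs=np.nonzero(z);print(n,nm,len(xs),xs.mean(),ys.mean(),xs.min(),xs.max(),ys.min(),ys.max())
E
```

```text
scene or 47 421.3191489361702 251.80851063829786 413 428 241 264
scene ye 450 293.49555555555554 194.95777777777778 278 309 185 204
side or 46 314.45652173913044 314.2608695652174 308 321 308 323
side ye 420 319.4452380952381 209.24285714285713 305 334 199 219
```

View pics/z1.png

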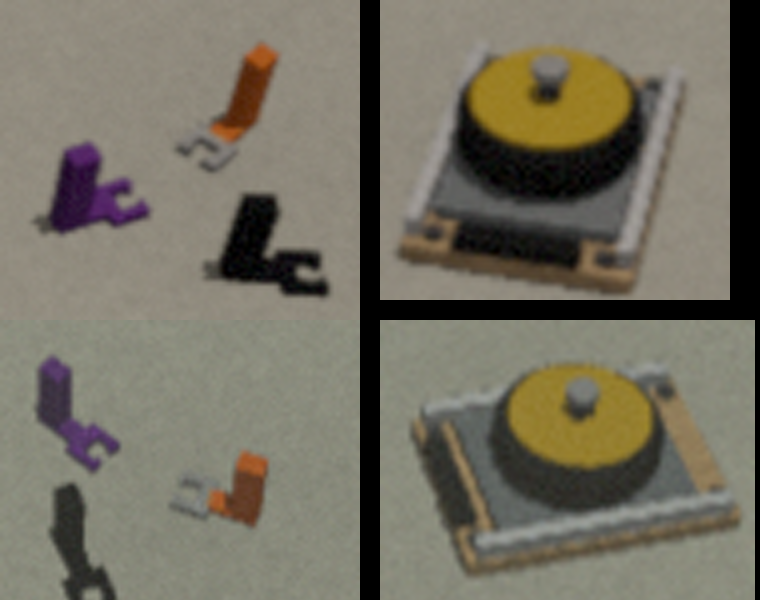

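Run:
```python
from h import *
p,e=tri([ray('scene',(425.5,242.5)),ray('side',(318,310.5))]);print('tabtop',p,e)
for n,uv in(('scene',(425.5,242.5)),('side',(318,310.5))):print(plane(n,uv,.052))
for n,uv in(('scene',(360+205/4,230+147/4)),('side',(255+195/4,275+175/4))):print('fork',plane(n,uv,.006))
p,e=tri([ray('scene',(260+170/5,175+62/5)),ray('side',(280+202/5,190+68/5))]);print('head',p,e)
# board corners: in crops
for n,x0,y0,L in(('scene',260,175,((20,248),(255,285),(300,70),(100,45))),('side',280,190,((95,248),(360,195),(288,45),(35,100)))):
    for u,v in L: print(n,plane(n,(x0+u/5,y0+v/5),.012).round(3))
for n,uv in(('scene',(293.5,195)),('side',(319.4,209.2))):print('yel',plane(n,uv,.051))
for n,uv in (('scene',(199,163)),('side',(316,142)),):print('jar',plane(n,uv,.055))
for n,uv in (('scene',(285,288)),('side',(226,242)),):print('spare',plane(n,uv,.029))
```

```text
tabtop [0.50894942 0.30867632 0.05146698] [np.float64(0.0017626905455815729), np.float64(0.0017626905455816065)]
[0.50787363 0.30726011 0.052     ]
[0.50966124 0.31098873 0.052     ]
fork [0.54207595 0.30030277 0.006     ]
fork [0.53769034 0.30590648 0.006     ]
head [ 0.52058008 -0.00271495  0.06684364] [np.float64(0.0011214457905020854), np.float64(0.0011214457905019868)]
scene [ 0.615 -0.022  0.012]
scene [0.575 0.079 0.012]
scene [0.426 0.015 0.012]
scene [ 0.466 -0.082  0.012]
side [0.567 0.081 0.012]
side [0.432 0.026 0.012]
side [ 0.472 -0.083  0.012]
side [ 0.608 -0.022  0.012]
yel [ 5.27042465e-01 -1.76509728e-04  5.10000000e-02]
yel [0.52187504 0.00359003 0.051     ]
jar [ 0.55690951 -0.27361966  0.055     ]
jar [ 0.54660072 -0.2802286   0.055     ]
spare [0.74950079 0.12774116 0.029     ]
spare [0.7450176  0.12705329 0.029     ]
```

Call:
apply_moves:
  steps:
    - [-439,-506,0,0,0,0.09,85]
    - [-439,-506,0,0,0,0.09,85]
    - [-439,-506,0,0,0,0.09,85]
    - [-439,-506,0,0,0,0.09,85]
    - [-439,-506,0,0,0,0.09,85]
    - [-439,-506,0,0,0,0.09,85]
    - [-439,-506,0,0,0,0.09,85]
    - [-439,-506,0,0,0,0.09,85]
    - [-439,-506,0,0,0,0.09,85]
    - [-439,-506,0,0,0,0.09,85]
    - [-439,-506,0,0,0,0.09,85]
    - [-439,-506,0,0,0,0.09,85]
    - [-439,-506,0,0,0,0.09,85]
    - [-439,-506,0,0,0,0.09,85]
    - [-439,-506,0,0,0,0.09,85]
    - [-439,-506,0,0,0,0.09,85]
    - [-439,-506,0,0,0,0.09,85]
    - [-439,-506,0,0,0,0.09,85]
    - [-439,-506,0,0,0,0.09,85]
    - [-439,-506,0,0,0,0.09,85]

```text
t: 1.82
ee_pos: [0.5576, 0.0133, 0.245]
orientation: [3.14, -0.001, -1.199]
contact_force: [-0.4, 0.1, -0.2]
finger_gap: 0.993
```

Run:
```python
from h import *
o=get_obs();print(o['t'],o['ee_pos'],o['orientation'],o['q'])
ci=camera_info('wrist');im=capture('wrist')[:,:,::-1];cv2.imwrite('pics/w1.png',im)
import pickle;pickle.dump(ci,open('w1.pkl','wb'))
print(proj('wrist',(.521,-.001,.056),ci))
```

```text
1.8167 [0.55762995 0.01327781 0.24500401] [ 3.14039224e+00 -6.93380925e-04 -1.19941055e+00] [ 0.09762314  0.30272668 -0.2855619   1.82334888  0.0991657   1.03030403
 -1.42625317]
[282.35819068 223.15057652]
```

View pics/w1.png

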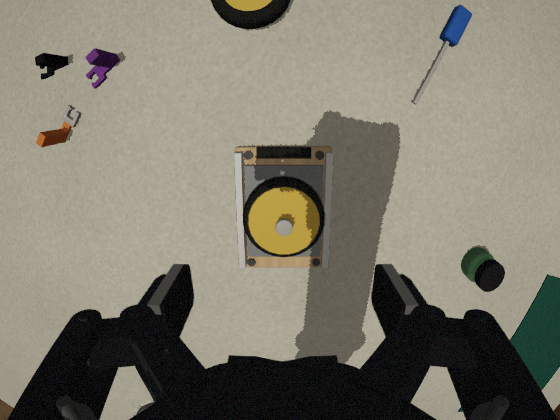

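Run:
```python
from h import *
im=cv2.imread('pics/w1.png')
a=cv2.resize(im[140:275,225:345],None,fx=4.4,fy=4.4,interpolation=cv2.INTER_CUBIC)
b=cv2.resize(im[95:155,25:90],None,fx=4,fy=4,interpolation=cv2.INTER_CUBIC)
m=np.zeros((600,800,3),np.uint8);m[:a.shape[0],:a.shape[1]]=a;m[:b.shape[0],535:535+b.shape[1]]=b
cv2.imwrite('pics/z2.png',m)
```

```text
(no output)
```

View pics/z2.png

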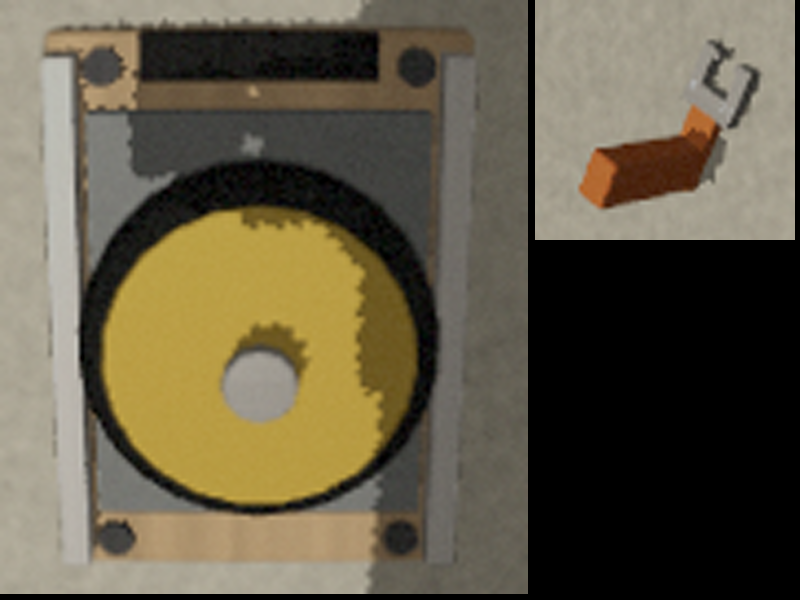

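Run:
```python
from h import *
from scipy.spatial.transform import Rotation as R
o=get_obs();T=np.eye(4);T[:3,:3]=R.from_euler('xyz',o['orientation']).as_matrix();T[:3,3]=o['ee_pos']
ci=camera_info('wrist');C=np.linalg.inv(T)@ci['extrinsics'];print(C.round(3))
N=np.array([.521,-.001,.056])
for a in(.5,.7,.9):
  for d in((-180,50),(-160,50),(-140,60)):
   for z in (60,100,130):
    # target TCP: jig + tool offsets dx,dy ; 
    M=T.copy();Rt=T[:3,:3]
    base=np.linalg.inv(T)@np.r_[N,1]
    sh=np.array([base[0]+d[0]/1e3,base[1]+d[1]/1e3,z/1e3])
    M[:3,3]=T[:3,3]+Rt@sh;M[:3,:3]=Rt@R.from_rotvec([0,a,0]).as_matrix()
    E=M@C;c2=dict(ci,extrinsics=E);v=E[:3,3]-N
    print(a,d,z,(sh*1e3).round(),proj('wrist',N,c2).round(),'elev',np.degrees(np.arctan2(v[2],np.hypot(v[0],v[1]))).round(),'dist',np.linalg.norm(v).round(3),'camz',E[2,3].round(3))
```

```text
[[ 1.    -0.     0.001 -0.001]
 [ 0.     0.955  0.297 -0.076]
 [-0.001 -0.297  0.955 -0.129]
 [ 0.     0.     0.     1.   ]]
0.5 (-180, 50) 60 [-180.   89.   60.] [375. 138.] elev 45.0 dist 0.344 camz 0.298
0.5 (-180, 50) 100 [-180.   89.  100.] [404. 142.] elev 40.0 dist 0.317 camz 0.258
0.5 (-180, 50) 130 [-180.   89.  130.] [430. 146.] elev 35.0 dist 0.299 camz 0.228
0.5 (-160, 50) 60 [-160.   89.   60.] [361. 138.] elev 47.0 dist 0.33 camz 0.298
0.5 (-160, 50) 100 [-160.   89.  100.] [390. 143.] elev 42.0 dist 0.302 camz 0.258
0.5 (-160, 50) 130 [-160.   89.  130.] [416. 147.] elev 38.0 dist 0.283 camz 0.228
0.5 (-140, 60) 60 [-140.   99.   60.] [346. 128.] elev 50.0 dist 0.316 camz 0.298
0.5 (-140, 60) 100 [-140.   99.  100.] [376. 131.] elev 45.0 dist 0.287 camz 0.258
0.5 (-140, 60) 130 [-140.   99.  130.] [402. 135.] elev 40.0 dist 0.266 camz 0.228
0.7 (-180, 50) 60 [-180.   89.   60.] [334. 136.] elev 41.0 dist 0.349 camz 0.284
0.7 (-180, 50) 100 [-180.   89.  100.] [364. 139.] elev 35.0 dist 0.325 camz 0.244
0.7 (-180, 50) 130 [-180.   89.  130.] [390. 142.] elev 31.0 dist 0
[... 552 characters left out ...]
2. 134.] elev 36.0 dist 0.352 camz 0.265
0.9 (-180, 50) 100 [-180.   89.  100.] [324. 137.] elev 31.0 dist 0.33 camz 0.225
0.9 (-180, 50) 130 [-180.   89.  130.] [351. 139.] elev 26.0 dist 0.315 camz 0.195
0.9 (-160, 50) 60 [-160.   89.   60.] [281. 136.] elev 38.0 dist 0.336 camz 0.265
0.9 (-160, 50) 100 [-160.   89.  100.] [314. 138.] elev 33.0 dist 0.313 camz 0.225
0.9 (-160, 50) 130 [-160.   89.  130.] [341. 140.] elev 28.0 dist 0.298 camz 0.195
0.9 (-140, 60) 60 [-140.   99.   60.] [268. 127.] elev 41.0 dist 0.32 camz 0.265
0.9 (-140, 60) 100 [-140.   99.  100.] [302. 128.] elev 35.0 dist 0.295 camz 0.225
0.9 (-140, 60) 130 [-140.   99.  130.] [331. 130.] elev 30.0 dist 0.279 camz 0.195
```

Call:
apply_moves:
  steps:
    - [-35,15,10,0,0.1,0,85]
    - [-70,30,40,0,0.2,0,85]
    - [-100,45,70,0,0.3,0,85]
    - [-140,60,100,0,0.4,0,85]
    - [-140,60,100,0,0.5,0,85]
    - [-140,60,100,0,0.6,0,85]
    - [-140,60,100,0,0.75,0,85]
    - [-140,60,100,0,0.75,0,85]
    - [-140,60,100,0,0.75,0,85]
    - [-140,60,100,0,0.75,0,85]

```text
t: 2.7
ee_pos: [0.4512, 0.123, 0.145]
orientation: [3.14, -0.749, -1.197]
contact_force: [-0.4, -1.1, 0.1]
finger_gap: 0.994
```

Run:
```python
from h import *
o=get_obs();print(o['t'],o['ee_pos'],o['orientation'],o['q'])
ci=camera_info('wrist');im=capture('wrist')[:,:,::-1];cv2.imwrite('pics/w2.png',im)
import pickle;pickle.dump(ci,open('w2.pkl','wb'))
p=proj('wrist',(.521,-.001,.056),ci);print(p);x,y=(int(v) for v in p)
c=im[max(0,y-50):y+50,x-65:x+65];cv2.imwrite('pics/z3.png',cv2.resize(c,None,fx=6,fy=6,interpolation=cv2.INTER_CUBIC)[:600])
```

```text
2.7 [0.4511797  0.12299358 0.14499048] [ 3.13990745 -0.74926338 -1.19662902] [-0.62870695  0.465504   -0.25313928  2.11238078  0.82809447  1.18069662
 -2.64566775]
[328.2982192  172.61375809]
```

View pics/z3.png

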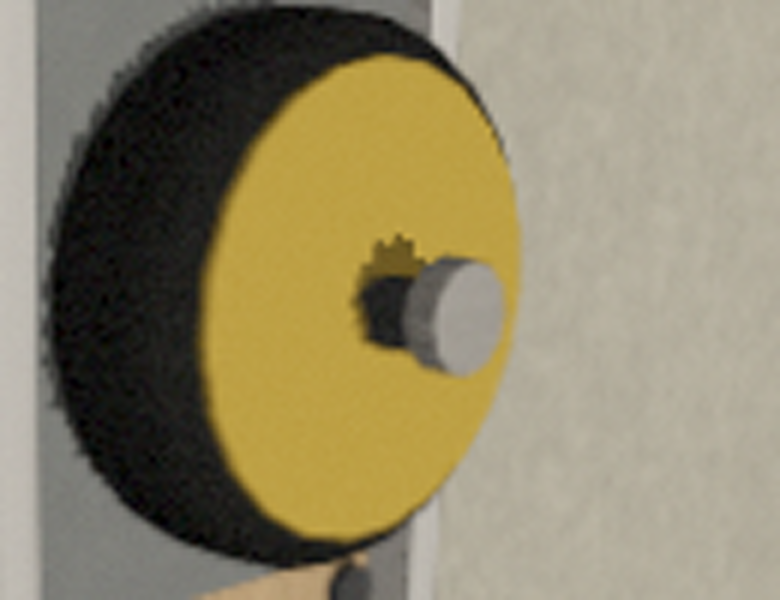

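View pics/w2.png

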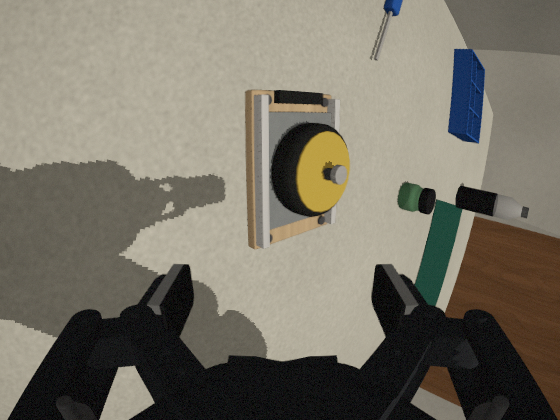

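Run:
```python
from h import *
import pickle
c1=pickle.load(open('w1.pkl','rb'));c2=pickle.load(open('w2.pkl','rb'))
im=cv2.imread('pics/w1.png');h=cv2.cvtColor(im,cv2.COLOR_BGR2HSV)
m=cv2.inRange(h,(18,100,50),(34,255,255));m[:160]=0;m[275:]=0
cn=max(cv2.findContours(m,0,1)[0],key=cv2.contourArea);
pts=np.array([plane('wrist',p[0],.051,c1)[:2] for p in cn])
(cc,r)=cv2.minEnclosingCircle((pts*1000).astype(np.float32));print('yellow w1',cc,r)
e=cv2.fitEllipse((pts*1000).astype(np.float32));print(e)
print('head w1',plane('wrist',(284.1,227.5),.069,c1))
im2=cv2.imread('pics/w2.png');h2=cv2.cvtColor(im2,cv2.COLOR_BGR2HSV)
m=cv2.inRange(h2,(18,100,50),(34,255,255));m[:,:260]=0;m[:,360:]=0;m[:110]=0;m[225:]=0
k=max(cv2.findContours(m,0,1)[0],key=cv2.contourArea);hull=cv2.convexHull(k)
pts=np.array([plane('wrist',p[0],.051,c2)[:2] for p in hull])
print('yellow w2',cv2.minEnclosingCircle((pts*1000).astype(np.float32)),cv2.fitEllipse((pts*1000).astype(np.float32)))
x,y=328-65,172-50
print('head w2',plane('wrist',(x+470/6,y+315/6),.069,c2))
# rails w1: outer edges left (42,60)-(65,560)? use inner-top edges
def w(u,v,z):return plane('wrist',(225+u/4.4,140+v/4.4),z,c1)[:2]
L=w(45,35,.012),w(65,560,.012);Rr=w(470,45,.012),w(455,560,.012)
for a,b in(L,Rr):d=a-b;print('rail',np.arctan2(d[1],d[0]),np.linalg.norm(d))
B=w(118,538,.012),w(400,538,.012);T=w(103,68,.012),w(417,68,.012)
for i in(0,1):d=T[i]-B[i];print('screw',np.arctan2(d[1],d[0]),np.linalg.norm(d))
d=B[0]-B[1];print(np.arctan2(d[1],d[0])-np.pi/2,np.linalg.norm(d));d=T[0]-T[1];print(np.arctan2(d[1],d[0])-np.pi/2,np.linalg.norm(d));print('ctr',sum(B+T)/4)
# clip in w1
def q(u,v,z):return plane('wrist',(25+(u-535)/4,95+v/4),z,c1)
print('tab top',q(600,178,.052),'tabbase front',q(700,140,.006),'forktips',q(712,45,.006),q(755,72,.006),'slot end',q(712,92,.006))
```

```text
yellow w1 (521.1598510742188, -2.052401542663574) 38.564273834228516
((521.208740234375, -1.9493412971496582), (75.7464370727539, 75.82292175292969), 25.291242599487305)
head w1 [ 0.52168197 -0.0025811   0.069     ]
yellow w2 ((521.4655151367188, -1.7229690551757812), 39.18608093261719) ((521.3785400390625, -1.8828704357147217), (76.94808197021484, 78.09355163574219), 11.346710205078125)
head w2 [ 0.52188668 -0.00346653  0.069     ]
rail 0.3667042399675566 0.14864728949756195
rail 0.3878115794678907 0.1462928036925708
screw 0.37209599489418443 0.13260556962984313
screw 0.36960851575934467 0.13275234093820093
0.3698579971862974 0.07990124096296436
0.37169143885358746 0.08023126576821492
ctr [ 0.52022737 -0.00347336]
tab top [0.51067534 0.30684969 0.052     ] tabbase front [0.51926038 0.30244478 0.006     ] forktips [0.55069469 0.30634107 0.006     ] [0.54683882 0.28597106 0.006     ] slot end [0.53590915 0.30175111 0.006     ]
```

```bash
cat >> h.py <<'E'
from scipy.spatial.transform import Rotation as R
def step(P,yaw):
    o=get_obs();A=R.from_euler('xyz',o['orientation']);B=R.from_euler('xyz',[np.pi,0,yaw])
    print('shift mm',(A.inv().apply(np.array(P)-o['ee_pos'])*1e3).round(1),'rot',(A.inv()*B).as_rotvec().round(3),'t',o['t'])
E
python3 -c "
from h import *
step((.557,.295,.2),-1.8)"
```

```text
shift mm [ -52.8 -160.9 -123.4] rot [-0.225 -0.726  0.572] t 2.75
```

Call:
apply_moves:
  steps:
    - [-53,-161,-123,-0.225,-0.726,0.572,85]
    - [-53,-161,-123,-0.225,-0.726,0.572,85]
    - [-53,-161,-123,-0.225,-0.726,0.572,85]
    - [-53,-161,-123,-0.225,-0.726,0.572,85]
    - [-53,-161,-123,-0.225,-0.726,0.572,85]
    - [-53,-161,-123,-0.225,-0.726,0.572,85]
    - [-53,-161,-123,-0.225,-0.726,0.572,85]
    - [-53,-161,-123,-0.225,-0.726,0.572,85]
    - [-53,-161,-123,-0.225,-0.726,0.572,85]
    - [-53,-161,-123,-0.225,-0.726,0.572,85]
    - [-53,-161,-123,-0.225,-0.726,0.572,85]
    - [-53,-161,-123,-0.225,-0.726,0.572,85]

```text
t: 3.75
ee_pos: [0.5559, 0.2975, 0.1995]
orientation: [-3.141, -0.001, -1.795]
contact_force: [-0.4, 0.2, -0.3]
finger_gap: 0.998
```

Run:
```python
from h import *
o=get_obs();print(o['t'],o['ee_pos'],o['orientation'],o['q'])
ci=camera_info('wrist');im=capture('wrist')[:,:,::-1];cv2.imwrite('pics/w3.png',im)
import pickle;pickle.dump(ci,open('w3.pkl','wb'))
x,y=(int(v) for v in proj('wrist',(.53,.302,.03),ci));print(x,y)
c=im[y-50:y+50,x-65:x+65];cv2.imwrite('pics/z4.png',cv2.resize(c,None,fx=6,fy=6,interpolation=cv2.INTER_CUBIC)[:600])
```

```text
3.75 [0.55591261 0.29748587 0.19952787] [-3.14077140e+00 -8.63482177e-04 -1.79539032e+00] [-0.33811236  0.47175582 -0.34140235  1.69358949  0.18234052  1.00759269
 -2.53818019]
283 217
```

View pics/z4.png

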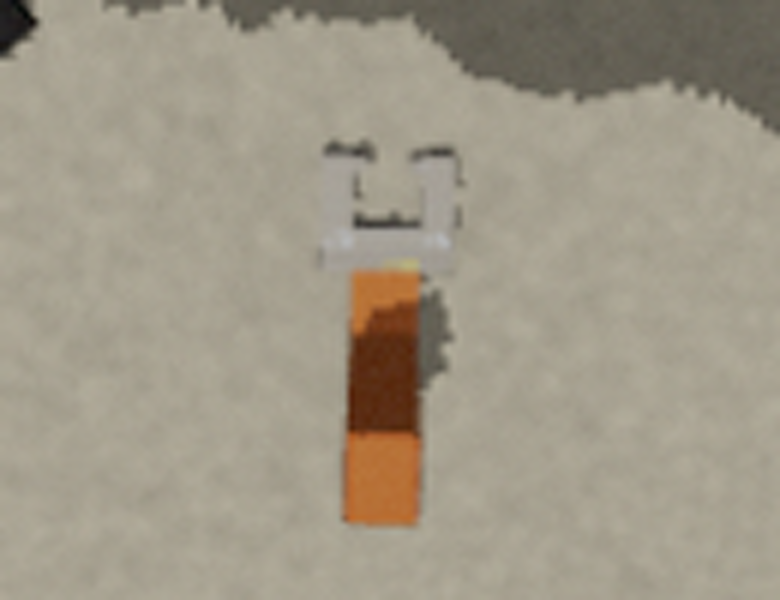

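View pics/w3.png

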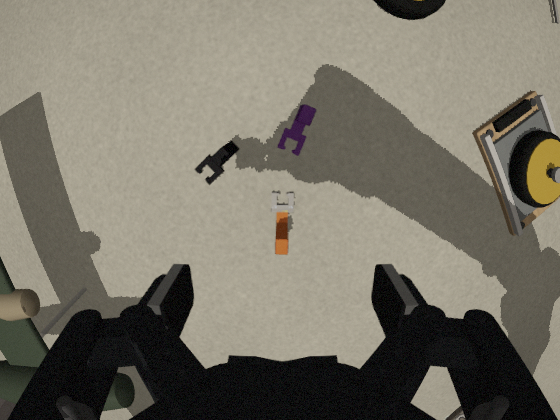

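Run:
```python
from h import *
import pickle
c=pickle.load(open('w3.pkl','rb'));x0,y0=283-65,217-50
f=lambda u,v,z:plane('wrist',(x0+u/6,y0+v/6),z,c)
q=[f(u,v,.052)[:2] for u,v in((347,433),(418,433),(418,524),(345,523))]
print('sizes',np.linalg.norm(q[0]-q[1]),np.linalg.norm(q[1]-q[2]))
t=sum(q)/4;print('tab',t)
fl,fr=f(322,150,.006)[:2],f(457,150,.006)[:2];print('fork w',np.linalg.norm(fl-fr))
m=(fl+fr)/2;d=m-t;print('tip',m,'dist',np.linalg.norm(d),'yaw',np.arctan2(d[1],d[0]))
d=fl-fr;print('yaw tips',np.arctan2(d[1],d[0])-np.pi/2)
b=f(388,258,.006)[:2];d=b-t
s0,s1=f(354,272,.006)[:2],f(420,272,.006)[:2];d2=(s0+s1)/2-t;print('strip yaw',np.arctan2(d2[1],d2[0]),np.linalg.norm(d2))
yaw=np.arctan2(*(m-t)[::-1])-np.pi/2
step((*t,.035),yaw);step((*t,.026+.005-.01),yaw)
# expected tab projection through grasp in image
```

```text
sizes 0.010899545489151244 0.015460686048876265
tab [0.50975625 0.30852446]
fork w 0.02305572685998902
tip [0.54917805 0.2981488 ] dist 0.040764358329199286 yaw -0.2573593405999121
yaw tips -0.22517052295939566
strip yaw -0.2728293950784523 0.018883954843705558
shift mm [ -0.4  47.3 164.3] rot [-0.001 -0.001  0.033] t 3.8
shift mm [ -0.4  47.3 178.3] rot [-0.001 -0.001  0.033] t 3.8
```

Call:
apply_moves:
  steps:
    - [0,30,30,0,0,0.02,45]
    - [0,47,60,0,0,0.02,45]
    - [0,47,95,0,0,0.02,45]
    - [0,47,125,0,0,0.02,45]
    - [0,47,145,0,0,0.02,45]
    - [0,47,155,0,0,0.02,45]
    - [0,47,163,0,0,0.02,45]
    - [0,47,170,0,0,0.02,45]
    - [0,47,175,0,0,0.02,45]
    - [0,47,177,0,0,0.02,45]
    - [0,47,177,0,0,0.02,45]
  force: 25

```text
t: 4.72
ee_pos: [0.5108, 0.3073, 0.0225]
orientation: [-3.141, -0.0, -1.818]
contact_force: [0.9, 0.6, 0.0]
finger_gap: 0.528
```

Run:
```python
from h import *
o=get_obs();print(o['t'],o['ee_pos'],o['orientation'],o['contact_force'])
cv2.imwrite('pics/w4.png',capture('wrist')[:,:,::-1])
```

```text
4.7167 [0.51084471 0.30726317 0.022515  ] [-3.14061911e+00 -3.06920791e-04 -1.81773923e+00] [0.88267188 0.55796614 0.01820156]
```

View pics/w4.png

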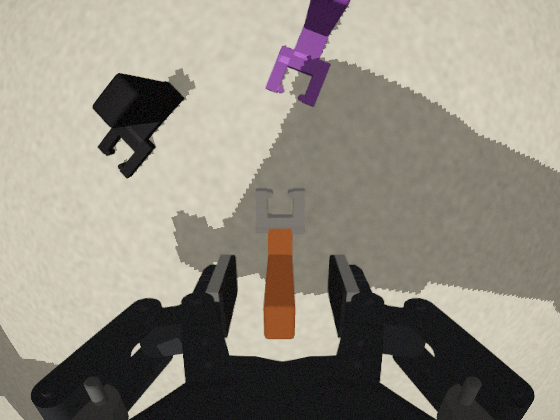

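Call:
apply_moves:
  steps:
    - [0,0,0,0,0,0,5]
    - [0,0,0,0,0,0,5]
    - [0,0,0,0,0,0,5]
    - [0,0,0,0,0,0,5]
    - [0,0,0,0,0,0,5]
    - [0,0,0,0,0,0,5]
    - [0,0,0,0,0,0,5]
    - [0,0,0,0,0,0,5]
  force: 70

```text
t: 5.43
ee_pos: [0.5109, 0.3073, 0.0229]
orientation: [-3.14, -0.0, -1.818]
contact_force: [-1.3, -1.4, 6.5]
finger_gap: 0.13
```

Call:
apply_moves:
  steps:
    - [0,0,-10,0,0,0,5]
    - [0,0,-30,0,0,0,5]
    - [0,0,-60,0,0,0,5]
    - [0,0,-95,0,0,0,5]
    - [0,0,-120,0,0,0,5]
    - [0,0,-120,0,0,0,5]

```text
t: 5.93
ee_pos: [0.5131, 0.3092, 0.1483]
orientation: [-3.135, 0.006, -1.818]
contact_force: [0.9, 0.9, -0.5]
finger_gap: 0.133
```

Run:
```python
from h import *
o=get_obs();print(o['t'],o['ee_pos'],o['orientation'],o['contact_force'],o['finger_gap'])
import pickle;ci=camera_info('wrist');pickle.dump(ci,open('w5.pkl','wb'))
cv2.imwrite('pics/w5.png',capture('wrist')[:,:,::-1])
# to pre-insert: yaw .371-pi/2, tab 34+25+... behind eye
e=np.array([np.cos(.371),np.sin(.371)]);ax=np.array([.5214,-.002])
p=ax-e*(.034+.03);print(p);step((*p,.12),.371-np.pi/2)
```

```text
5.9333 [0.51311591 0.30923703 0.14826008] [-3.13496093  0.00613218 -1.81787715] [ 0.85139749  0.88687648 -0.54747921] 0.13296023888042682
[ 0.46175422 -0.02520305]
shift mm [335.8 -32.7  24.6] rot [-0.006  0.002 -0.618] t 5.9833
```

View pics/w5.png

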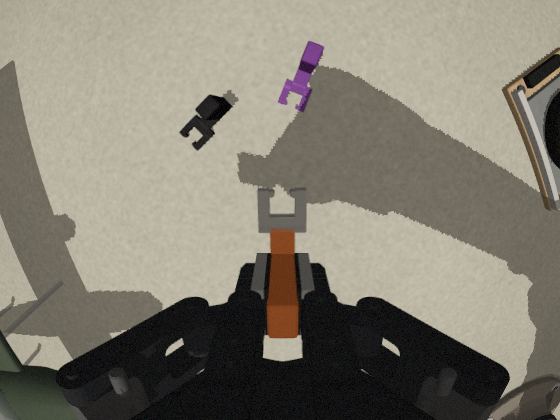

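Run:
```python
from h import *
im=cv2.imread('pics/w5.png');cv2.imwrite('pics/z5.png',cv2.resize(im[170:350,225:345],None,fx=4,fy=4,interpolation=cv2.INTER_CUBIC)[:600])
```

```text
(no output)
```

View pics/z5.png

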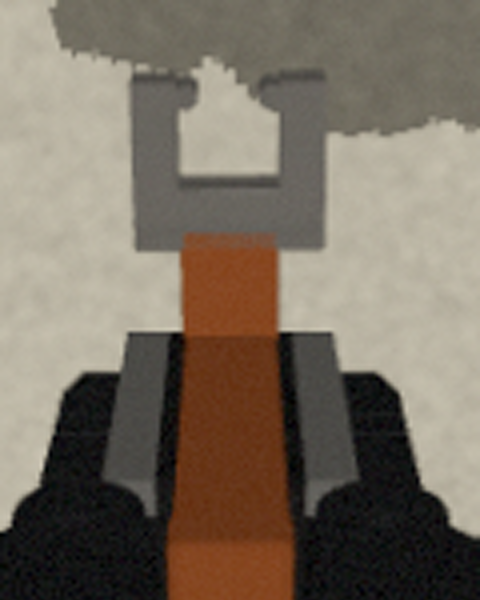

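Call:
apply_moves:
  steps:
    - [40,-5,0,0,0,-0.1,5]
    - [80,-10,5,0,0,-0.2,5]
    - [120,-15,10,0,0,-0.3,5]
    - [160,-20,15,0,0,-0.4,5]
    - [200,-25,15,0,0,-0.5,5]
    - [240,-30,15,0,0,-0.6,5]
    - [280,-33,15,0,0,-0.618,5]
    - [310,-33,15,0,0,-0.618,5]
    - [328,-33,20,0,0,-0.618,5]
    - [336,-33,25,0,0,-0.618,5]
    - [336,-33,25,0,0,-0.618,5]
    - [336,-33,25,0,0,-0.618,5]
    - [336,-33,25,0,0,-0.618,5]

```text
t: 7.07
ee_pos: [0.4608, -0.0248, 0.1174]
orientation: [-3.141, 0.0, -1.197]
contact_force: [0.0, 0.5, -0.2]
finger_gap: 0.133
```

Run:
```python
from h import *
o=get_obs();print(o['t'],o['ee_pos'],o['orientation'],o['contact_force'],o['q'])
import pickle;ci=camera_info('wrist');pickle.dump((ci,o),open('w6.pkl','wb'))
im=capture('wrist')[:,:,::-1];cv2.imwrite('pics/w6.png',im)
cv2.imwrite('pics/z6.png',cv2.resize(im[140:290,190:380],None,fx=4,fy=4,interpolation=cv2.INTER_CUBIC)[:600])
```

```text
7.0667 [ 0.46078056 -0.02480768  0.1173593 ] [-3.14122788e+00  4.74704494e-05 -1.19724938e+00] [ 0.01790172  0.46926232 -0.17656729] [ 0.29012787  0.34413803 -0.43434977  2.14241139  0.22286205  0.69679252
 -1.49089034]
```

View pics/z6.png

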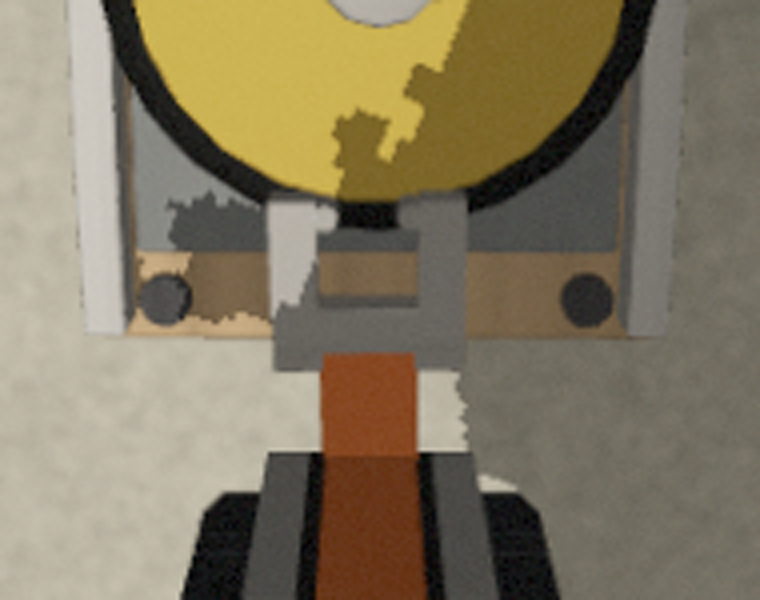

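Run:
```python
from h import *
import pickle
ci,o=pickle.load(open('w6.pkl','rb'))
Rt=R.from_euler('xyz',o['orientation']);tcp=o['ee_pos']
zt=tcp[2]-.0227+.006
f=lambda u,v,z:plane('wrist',(190+u/4,140+v/4),z,ci)
rel=lambda p:(Rt.inv().apply(p-tcp)*1e3).round(2)
# fork outer tips top surface: (267,203?) (467,203?), rear corners (273,368),(465,370); slot end (318,305),(418,305)
for n,u,v in(('tipL',268,200),('tipR',467,200),('rearL',274,369),('rearR',465,370),('slotL',318,297),('slotR',418,297)):print(n,rel(f(u,v,zt)))
im=cv2.imread('pics/w6.png');h=cv2.cvtColor(im,cv2.COLOR_BGR2HSV)
m=cv2.inRange(h,(18,100,50),(34,255,255));m[200:]=0
k=max(cv2.findContours(m,0,1)[0],key=cv2.contourArea);hull=cv2.convexHull(k)
pts=np.array([plane('wrist',p[0],.051,ci)[:2] for p in hull])
e=cv2.fitEllipse((pts*1e3).astype(np.float32));print('yellow',e,rel(np.r_[np.array(e[0])/1e3,.051]))
m=cv2.inRange(h,(0,0,110),(180,60,255));z=np.zeros_like(m);z[100:150,255:310]=m[100:150,255:310]
k=max(cv2.findContours(z,0,1)[0],key=cv2.contourArea)
pts=np.array([plane('wrist',p[0],.069,ci)[:2] for p in cv2.convexHull(k)])
e=cv2.fitEllipse((pts*1e3).astype(np.float32));print('head',e,rel(np.r_[np.array(e[0])/1e3,.069]))
q=[f(u,v,.012)[:2] for u,v in((164,299),(587,299))];d=q[0]-q[1];print('jig yaw',np.arctan2(d[1],d[0])-np.pi/2,np.linalg.norm(d),'screw mid rel',rel(np.r_[(q[0]+q[1])/2,.012]))
```

```text
tipL [-12.09 -39.32  16.71]
tipR [ 10.97 -39.32  16.71]
rearL [-11.86 -18.34  16.71]
rearR [ 11.21 -18.2   16.71]
slotL [ -6.42 -27.49  16.71]
slotR [  5.41 -27.49  16.71]
yellow ((521.3965454101562, -1.970215916633606), (76.10466003417969, 76.22560119628906), 72.91219329833984) [  0.86 -64.75  66.38]
head ((521.5332641601562, -1.9699090719223022), (16.929719924926758, 17.130001068115234), 89.21702575683594) [  0.91 -64.88  48.38]
jig yaw 0.373106171980071 0.08113760203622392 screw mid rel [  0.98   2.19 105.36]
```

View pics/w6.png

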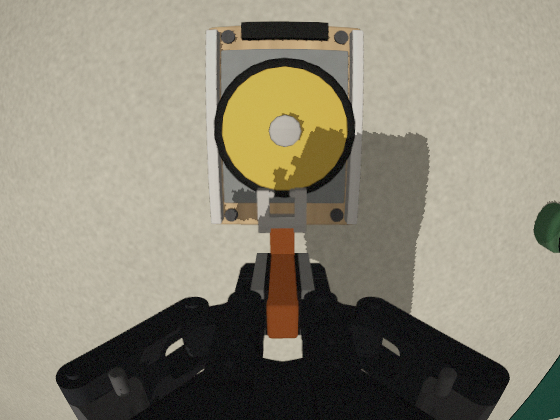

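Call:
apply_moves:
  steps:
    - [1.3,0,10,0,0,0,5]
    - [1.3,0,25,0,0,0,5]
    - [1.3,0,35,0,0,0,5]
    - [1.3,0,39,0,0,0,5]
    - [1.3,0,41,0,0,0,5]
    - [1.3,0,41,0,0,0,5]
    - [1.3,0,41,0,0,0,5]

```text
t: 7.7
ee_pos: [0.4611, -0.0278, 0.0766]
orientation: [-3.141, -0.001, -1.199]
contact_force: [-0.3, -1.0, -0.3]
finger_gap: 0.131
```

```bash
cat > meas.py <<'E'
from h import *
import sys
n=sys.argv[1]
o=get_obs();print(o['t'],o['ee_pos'].round(4),o['orientation'].round(4),o['contact_force'].round(2),o['finger_gap'])
ci=camera_info('wrist');im=capture('wrist')[:,:,::-1];cv2.imwrite(f'pics/{n}.png',im)
Rt=R.from_euler('xyz',o['orientation']);tcp=o['ee_pos']
rel=lambda p:(Rt.inv().apply(p-tcp)*1e3).round(2)
h=cv2.cvtColor(np.ascontiguousarray(im),cv2.COLOR_BGR2HSV)
m=cv2.inRange(h,(18,100,50),(34,255,255));m[230:]=0
k=max(cv2.findContours(m,0,1)[0],key=cv2.contourArea);hull=cv2.convexHull(k)
pts=np.array([plane('wrist',p[0],.051,ci)[:2] for p in hull])
e=cv2.fitEllipse((pts*1e3).astype(np.float32));print('yellow',e,rel(np.r_[np.array(e[0])/1e3,.051]))
s=capture('side')[:,:,::-1]
a=cv2.resize(im[90:240,200:370],None,fx=4,fy=4,interpolation=cv2.INTER_CUBIC)
cv2.imwrite(f'pics/{n}_z.png',a)
cv2.imwrite(f'pics/{n}_s.png',cv2.resize(s[160:240,270:380],None,fx=6,fy=6,interpolation=cv2.INTER_CUBIC))
E
python3 meas.py w7
```

```text
7.7 [ 0.4611 -0.0278  0.0766] [-3.1414e+00 -1.0000e-03 -1.1995e+00] [-0.33 -0.99 -0.3 ] 0.13115161198641434
yellow ((521.3933715820312, -1.8593331575393677), (76.0090560913086, 76.2302474975586), 51.2823486328125) [ -2.32 -65.58  25.63]
```

View pics/w7_z.png

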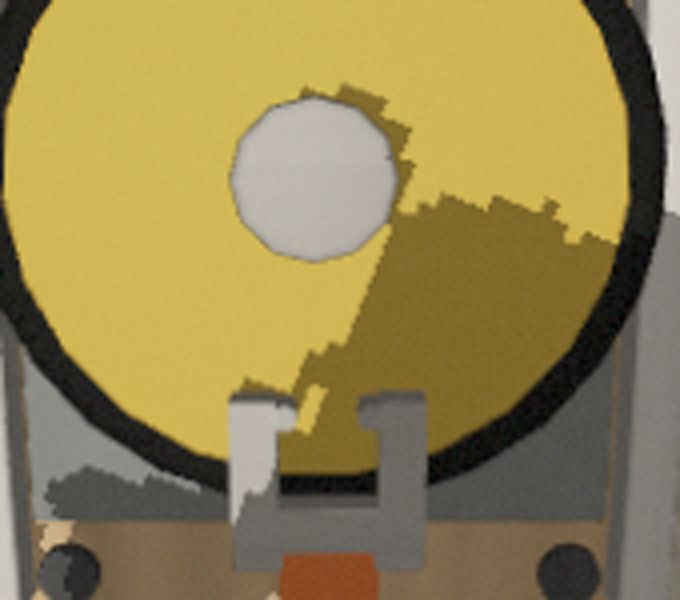

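View pics/w7_s.png

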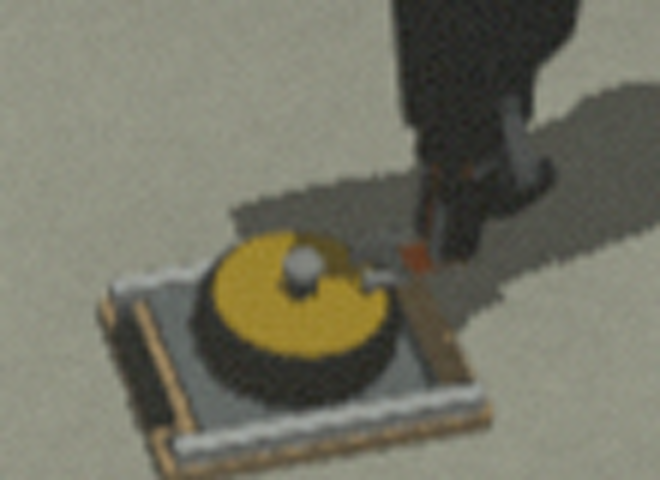

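Call:
apply_moves:
  steps:
    - [-1.8,0,0.3,0,0,0,5]
    - [-1.8,0,0.3,0,0,0,5]
    - [-1.8,0,0.3,0,0,0,5]
    - [-1.8,0,0.3,0,0,0,5]
    - [-1.8,0,0.3,0,0,0,5]
    - [-1.8,0,0.3,0,0,0,5]

```text
t: 8.3
ee_pos: [0.4602, -0.0263, 0.0762]
orientation: [3.142, -0.001, -1.2]
contact_force: [-1.0, -0.1, -1.1]
finger_gap: 0.13
```

```bash
python3 meas.py w8;python3 - <<'E'
from h import *
o=get_obs();print(o['ee_pos'])
E
```

```text
8.3 [ 0.4602 -0.0263  0.0762] [ 3.1415e+00 -9.0000e-04 -1.1998e+00] [-0.95 -0.13 -1.1 ] 0.13018283207127887
yellow ((521.4172973632812, -1.895003080368042), (75.94970703125, 76.24591064453125), 67.02555084228516) [ -0.6  -65.93  25.17]
[ 0.4602156  -0.02631371  0.0761381 ]
```

View pics/w8_z.png

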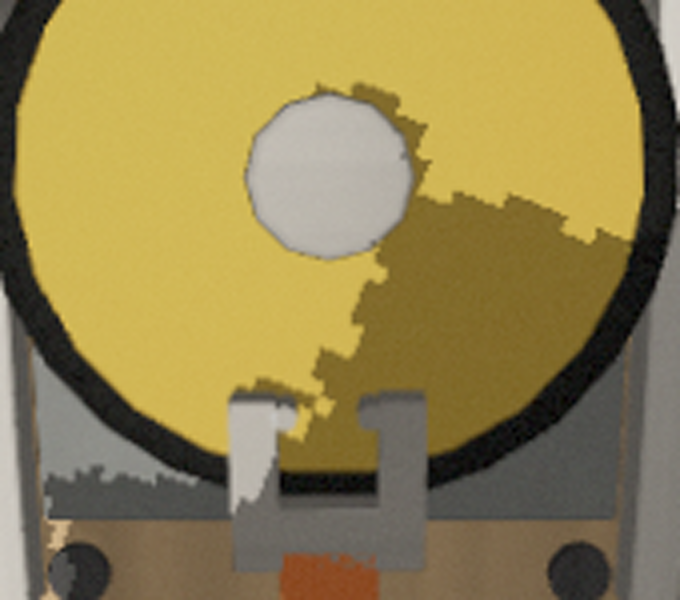

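Call:
apply_moves:
  steps:
    - [0,-4,0,0,0,0,5]
    - [0,-8,0,0,0,0,5]
    - [0,-12,0,0,0,0,5]
    - [0,-15,0,0,0,0,5]
    - [0,-17,0,0,0,0,5]
    - [0,-18,0,0,0,0,5]
    - [0,-18,0,0,0,0,5]
    - [0,-18,0,0,0,0,5]

```text
t: 9.07
ee_pos: [0.4768, -0.0198, 0.0761]
orientation: [3.141, -0.001, -1.2]
contact_force: [-0.5, -0.2, -0.9]
finger_gap: 0.132
```

```bash
python3 meas.py w9
```

```text
9.0667 [ 0.4768 -0.0198  0.0761] [ 3.1412e+00 -8.0000e-04 -1.1998e+00] [-0.53 -0.16 -0.94] 0.13188979958063216
yellow ((521.4293823242188, -1.9296741485595703), (75.90613555908203, 76.22956848144531), 70.05113983154297) [ -0.49 -48.04  25.04]
```

View pics/w9_z.png

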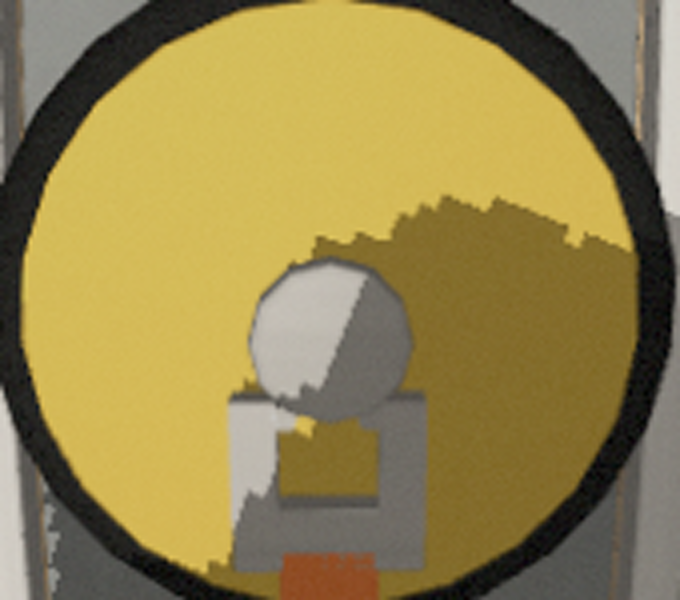

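View pics/w9_s.png

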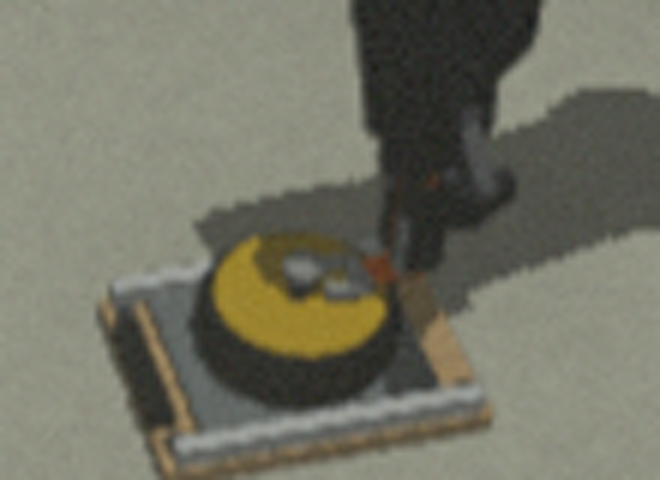

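Call:
apply_moves:
  steps:
    - [0.2,-2,0,0,0,0,5]
    - [0.2,-4,0,0,0,0,5]
    - [0.2,-5,0,0,0,0,5]
    - [0.2,-6,0,0,0,0,5]
    - [0.2,-6,0,0,0,0,5]
    - [0.2,-6,0,0,0,0,5]

```text
t: 9.67
ee_pos: [0.4827, -0.0177, 0.0761]
orientation: [3.141, -0.001, -1.2]
contact_force: [0.3, 0.4, 0.0]
finger_gap: 0.13
```

Call:
apply_moves:
  steps:
    - [0,-1,0,0,0,0,5]
    - [0,-2,0,0,0,0,5]
    - [0,-2,0,0,0,0,5]
    - [0,-2,0,0,0,0,5]

```text
t: 10.0
ee_pos: [0.4846, -0.0171, 0.0761]
orientation: [3.142, -0.001, -1.2]
contact_force: [1.1, -0.3, -1.0]
finger_gap: 0.127
```

```bash
python3 meas.py w10
```

```text
10.0 [ 0.4846 -0.0171  0.0761] [ 3.1415e+00 -1.0000e-03 -1.1997e+00] [ 1.15 -0.31 -0.97] 0.12697798337669872
yellow ((521.4442138671875, -1.8999322652816772), (76.106201171875, 76.16384887695312), 104.79711151123047) [ -0.78 -39.88  25.14]
```

View pics/w10_z.png

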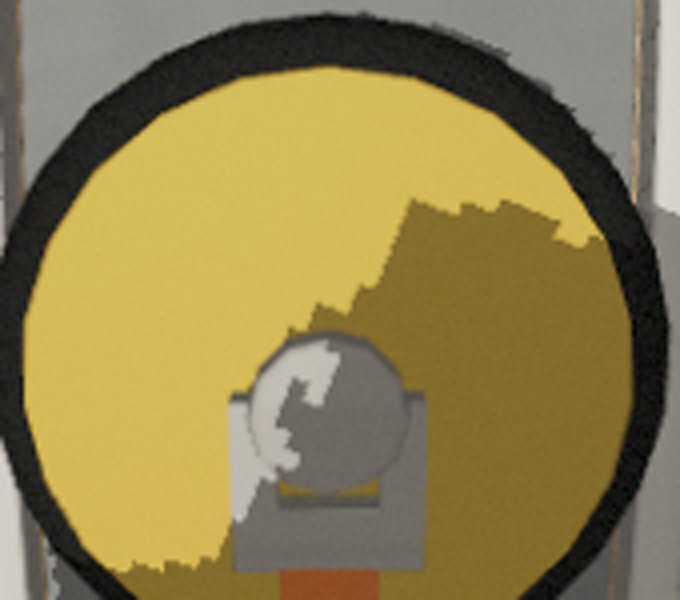

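Call:
apply_moves:
  steps:
    - [0,-1,0,0,0,0,5]
    - [0,-2,0,0,0,0,5]
    - [0,-2,0,0,0,0,5]
    - [0,-2,0,0,0,0,5]

```text
t: 10.43
ee_pos: [0.4859, -0.0166, 0.0759]
orientation: [3.14, -0.001, -1.2]
contact_force: [-1.7, -0.8, -0.4]
finger_gap: 0.132
```

Call:
apply_moves:
  steps:
    - [0,-1,0,0,0,0,5]
    - [0,-2,0,0,0,0,5]
    - [0,-2,0,0,0,0,5]
    - [0,-2,0,0,0,0,5]

```text
t: 10.77
ee_pos: [0.4873, -0.016, 0.0757]
orientation: [3.139, -0.001, -1.2]
contact_force: [-4.2, -2.6, -1.2]
finger_gap: 0.129
```

```bash
python3 meas.py w11
```

```text
10.7667 [ 0.4873 -0.016   0.0757] [ 3.1394e+00 -7.0000e-04 -1.2001e+00] [-4.17 -2.6  -1.15] 0.1288401706790006
yellow ((522.8865966796875, -1.3401405811309814), (75.95270538330078, 76.15098571777344), 7.67288875579834) [ -0.79 -38.55  24.65]
```

Call:
apply_moves:
  steps:
    - [0,-1,0,0,0,0,5]
    - [0,-1.5,0,0,0,0,5]
    - [0,-1.5,0,0,0,0,5]
    - [0,-1.5,0,0,0,0,5]

```text
t: 11.2
ee_pos: [0.4883, -0.0155, 0.0757]
orientation: [3.139, -0.001, -1.2]
contact_force: [-6.4, -2.2, 0.4]
finger_gap: 0.13
```

Call:
apply_moves:
  steps:
    - [0,-1,0,0,0,0,5]
    - [0,-1.5,0,0,0,0,5]
    - [0,-1.5,0,0,0,0,5]
    - [0,-1.5,0,0,0,0,5]

```text
t: 11.53
ee_pos: [0.4891, -0.0152, 0.0755]
orientation: [3.138, -0.001, -1.2]
contact_force: [-5.7, -3.0, -0.5]
finger_gap: 0.132
```

```bash
python3 meas.py w12
```

```text
11.5333 [ 0.4891 -0.0152  0.0755] [ 3.1376e+00 -5.0000e-04 -1.2003e+00] [-5.74 -3.02 -0.47] 0.13170128399181497
yellow ((523.6949462890625, -1.0057073831558228), (76.1365737915039, 76.22803497314453), 132.71405029296875) [ -0.75 -37.45  24.36]
```

View pics/w12_z.png

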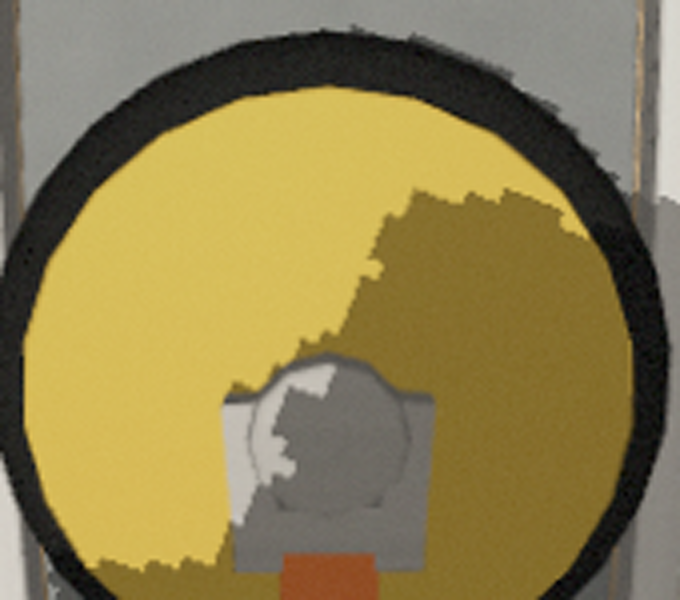

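Call:
apply_moves:
  steps:
    - [0,-1,0,0,0,0,5]
    - [0,-1.5,0,0,0,0,5]
    - [0,-1.5,0,0,0,0,5]
    - [0,-1.5,0,0,0,0,5]

```text
t: 11.97
ee_pos: [0.4899, -0.015, 0.0754]
orientation: [3.136, -0.001, -1.2]
contact_force: [-8.6, -4.2, 1.1]
finger_gap: 0.13
```

Call:
apply_moves:
  steps:
    - [0,-1,0,0,0,0,5]
    - [0,-1.5,0,0,0,0,5]
    - [0,-1.5,0,0,0,0,5]
    - [0,-1.5,0,0,0,0,5]

```text
t: 12.3
ee_pos: [0.4907, -0.0146, 0.0752]
orientation: [3.135, -0.0, -1.2]
contact_force: [-9.8, -4.1, 1.0]
finger_gap: 0.131
```

```bash
python3 meas.py w13
```

```text
12.3 [ 0.4907 -0.0146  0.0752] [ 3.1349e+00 -4.0000e-04 -1.2004e+00] [-9.81 -4.1   0.99] 0.13141086477703837
yellow ((524.688720703125, -0.5803306102752686), (75.92305755615234, 76.14344024658203), 44.79190444946289) [ -0.79 -36.96  23.94]
```

View pics/w13_z.png

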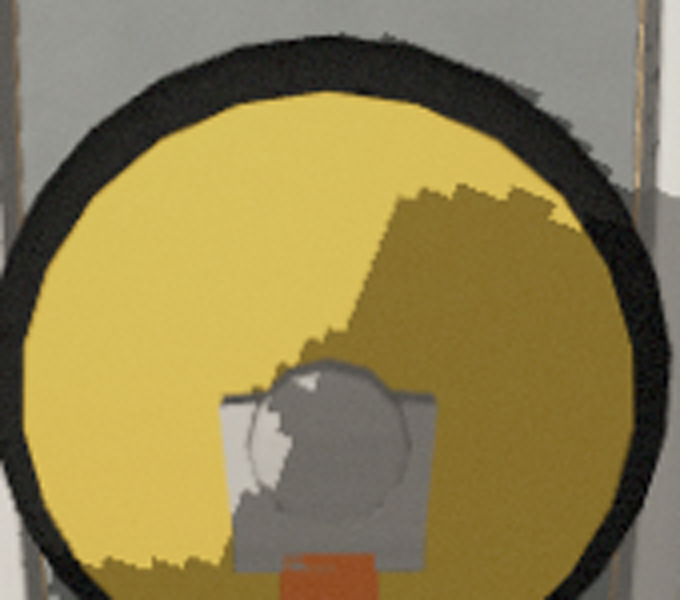

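Call:
apply_moves:
  steps:
    - [0,-1,0,0,0,0,5]
    - [0,-1.5,0,0,0,0,5]
    - [0,-1.5,0,0,0,0,5]
    - [0,-1.5,0,0,0,0,5]

```text
t: 12.73
ee_pos: [0.4933, -0.0136, 0.0753]
orientation: [3.137, -0.0, -1.2]
contact_force: [-5.9, -2.8, -2.6]
finger_gap: 0.13
```

Call:
apply_moves:
  steps:
    - [0,-1,0,0,0,0,5]
    - [0,-1,0,0,0,0,5]
    - [0,-1,0,0,0,0,5]

```text
t: 12.98
ee_pos: [0.4938, -0.0134, 0.0753]
orientation: [3.136, -0.0, -1.2]
contact_force: [-8.0, -3.1, -1.5]
finger_gap: 0.127
```

```bash
python3 meas.py w14
```

```text
12.9833 [ 0.4938 -0.0134  0.0753] [ 3.1365e+00 -4.0000e-04 -1.2002e+00] [-8.02 -3.14 -1.48] 0.12694060819005223
yellow ((523.8253173828125, -0.964576244354248), (76.06414031982422, 76.56134796142578), 102.97925567626953) [ -0.67 -32.63  24.11]
```

View pics/w14_z.png

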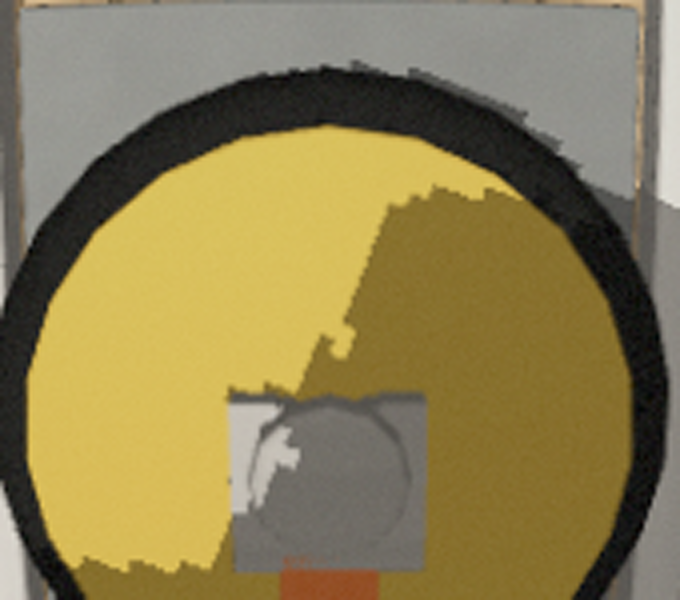

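Call:
apply_moves:
  steps:
    - [0,1,0,0,0,0,5]
    - [0,2,0,0,0,0,5]
    - [0,3,0,0,0,0,5]
    - [0,4,0,0,0,0,5]
    - [0,4.8,0,0,0,0,5]
    - [0,4.8,0,0,0,0,5]
    - [0,4.8,0,0,0,0,5]
    - [0,4.8,0,0,0,0,5]

```text
t: 13.75
ee_pos: [0.4919, -0.014, 0.0762]
orientation: [-3.141, -0.001, -1.2]
contact_force: [-3.0, -0.6, -1.2]
finger_gap: 0.131
```

```bash
python3 meas.py w15
```

```text
13.75 [ 0.4919 -0.014   0.0762] [-3.1413e+00 -8.0000e-04 -1.1995e+00] [-2.96 -0.57 -1.21] 0.13087901519368556
yellow ((522.6040649414062, -1.4682636260986328), (75.81148529052734, 76.07987213134766), 48.095088958740234) [ -0.57 -33.18  25.24]
```

Call:
apply_moves:
  steps:
    - [0,0.8,0,0,0,0,5]
    - [0,1.5,0,0,0,0,5]
    - [0,1.5,0,0,0,0,5]
    - [0,1.5,0,0,0,0,20]
    - [0,1.5,0,0,0,0,30]
    - [0,1.5,0,0,0,0,40]
    - [0,1.5,0,0,0,0,40]
    - [0,1.5,0,0,0,0,40]
    - [0,1.5,0,0,0,0,40]

```text
t: 14.6
ee_pos: [0.4905, -0.0148, 0.0762]
orientation: [-3.141, -0.001, -1.2]
contact_force: [1.0, -0.6, -0.6]
finger_gap: 0.463
```

```bash
python3 meas.py w16
```

```text
14.6 [ 0.4905 -0.0148  0.0762] [-3.1413e+00 -9.0000e-04 -1.1998e+00] [ 0.98 -0.59 -0.57] 0.462941805011848
yellow ((521.46630859375, -1.8975768089294434), (76.00670623779297, 76.1085205078125), 99.44512176513672) [ -0.77 -33.56  25.2 ]
```

View pics/w16.png

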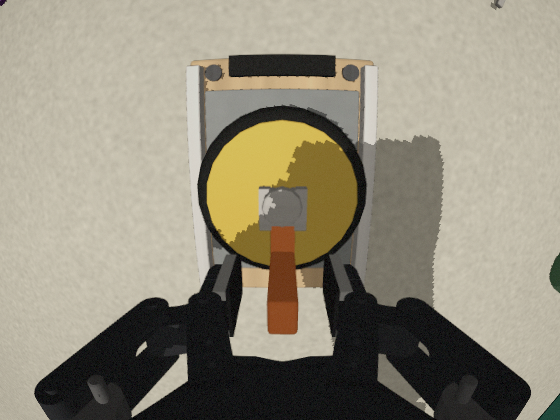

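Call:
apply_moves:
  steps:
    - [0,0,-5,0,0,0,40]
    - [0,0,-15,0,0,0,40]
    - [0,0,-35,0,0,0,40]
    - [0,0,-65,0,0,0,40]
    - [0,0,-100,0,0,0,40]
    - [0,0,-130,0,0,0,40]
    - [0,0,-140,0,0,0,40]
    - [0,0,-140,0,0,0,40]
    - [0,0,-140,0,0,0,40]
    - [0,0,-140,0,0,0,40]

```text
t: 15.53
ee_pos: [0.4893, -0.0149, 0.2151]
orientation: [3.14, -0.0, -1.2]
contact_force: [-0.3, -0.2, 0.4]
finger_gap: 0.466
```

Run:
```python
from h import *
o=get_obs();print(o['t'],o['ee_pos'],o['contact_force'])
ci=camera_info('wrist');im=capture('wrist')[:,:,::-1];s=capture('side')[:,:,::-1];sc=capture('scene')[:,:,::-1]
import pickle;pickle.dump(ci,open('w17.pkl','wb'))
cv2.imwrite('pics/w17.png',im)
r=lambda i,k:cv2.resize(i,None,fx=k,fy=k,interpolation=cv2.INTER_CUBIC)
x,y=(int(v) for v in proj('wrist',(.51,-.006,.056),ci));print(x,y)
a=r(im[y-35:y+35,x-40:x+40],5);b=r(s[160:240,270:380],3.6);c=r(sc[160:240,250:350],3.6)
m=np.zeros((600,800,3),np.uint8);m[:350,:400]=a;m[:288,400:796]=b;m[300:588,420:780]=c
cv2.imwrite('pics/z17.png',m)
```

```text
15.5333 [ 0.48928043 -0.01486956  0.21508105] [-0.33238017 -0.24590404  0.41385488]
281 169
```

View pics/z17.png

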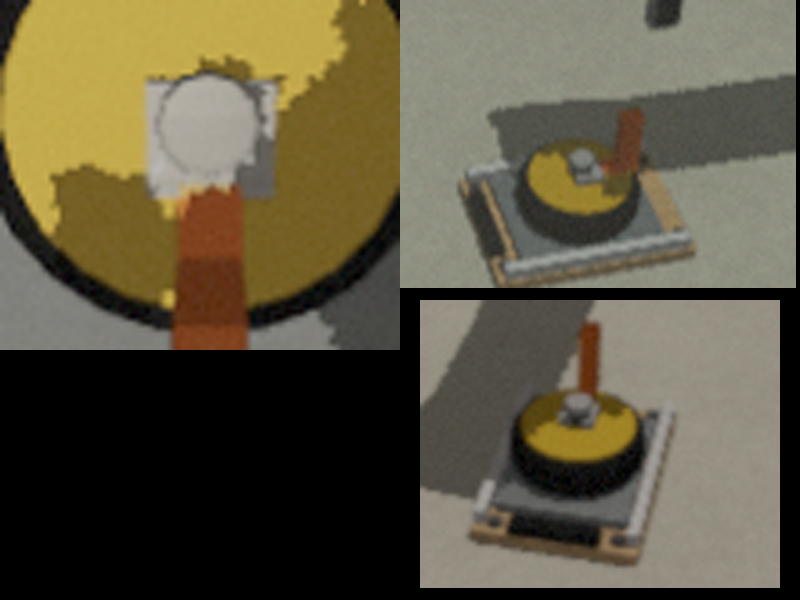

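Run:
```python
from h import *
import pickle
ci=pickle.load(open('w17.pkl','rb'));x0,y0=281-40,169-35
ax=np.array([.5214,-.0019]);c,s=np.cos(.371),np.sin(.371);M=np.array([[c,s],[-s,c]])
for z in(.057,.0595):
    f=lambda u,v:(M@(plane('wrist',(x0+u/5,y0+v/5),z,ci)[:2]-ax)*1e3).round(2)
    print(z,'tips',f(146,79),f(278,79),'rear',f(150,198),f(275,198))
im=cv2.imread('pics/w17.png');h=cv2.cvtColor(im,cv2.COLOR_BGR2HSV);m=cv2.inRange(h,(18,100,50),(34,255,255));m[250:]=0
k=max(cv2.findContours(m,0,1)[0],key=cv2.contourArea)
p=np.array([plane('wrist',q[0],.051,ci)[:2] for q in cv2.convexHull(k)]);print(cv2.fitEllipse((p*1e3).astype(np.float32)))
```

```text
0.057 tips [ 6.01 10.44] [  6.02 -12.94] rear [-15.57   9.89] [-15.57 -12.6 ]
0.0595 tips [ 6.32 10.35] [  6.33 -12.83] rear [-15.08   9.8 ] [-15.08 -12.49]
((521.3665161132812, -2.0017876625061035), (76.15164947509766, 76.24727630615234), 167.2619171142578)
```

```bash
python3 -c "
from cell import *
close_job()"
```

```text
the job is handed in; nothing more can be done
```

I pinched the loose clip by its orange tab and pushed it open end first, away from the robot, into the axle groove in steps of about 1–2 mm. At about 11 N it snapped home: the force fell, the axle came forward by about 4 mm relative to the clip, and the spread arms closed again. I eased off until there was almost no force, opened the fingers and backed straight up. I then handed the job in after about 16 s of robot time; no verdict is reported.

**Wheel deflection:** The most I measured was about 3.6 mm, just before the click, from pictures between steps; I did not watch the snap itself. Afterwards the wheel was back at rest within 0.2 mm.

**Last picture:**

| Clip eye relative to the neck | Measured | Limit |
|---|---|---|
| Along the push | 0 to +0.3 mm | ±1.6 mm |
| Across the push | about −1.2 mm | ±2.5 mm |

- **Across-push disagreement:** Comparing the clip with the axle head directly in the picture gave about −0.5 mm rather than −1.2 mm. Both are within the limit.
- **Height and level:** I judged these only by eye. The clip looks upright, with its fork under the axle head.
- **Robot:** It was clear of everything, and its force reading was under 1 N.
- **Jar, spare wheel and hex key:** I did not measure these again at the end. I never worked near them and noticed no sign of contact.

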